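# Comb the tally sticks into two snug rows

### The job

Take the little hand rake by its upright handle and, using only its tines, comb the scattered tally sticks in each bay of the black dice tray toward the tray's taller wall (the one nearest the robot), so that in both bays the three sticks lie flat, side by side, parallel to that wall and without gaps, and finish each row with a gentle but definite push of about 6 newtons, never more than 10. Then stand the rake upright on its grey pad again and let go; do not touch the sticks with the gripper, never bear down on the tray with more than 20 newtons, and leave everything else on the shelf where it is.

Things in the scene. Friction and masses are not known exactly. Their poses are not given: they have to be found in the camera images.
- tray: fixed black dice tray 201 x 244 mm; origin: centre of underside; x away from the taller home wall, y left along it. Floor 4 mm thick; walls 18 mm high, home wall 26 mm. A 4 mm divider at y = 0 parts a left bay (y 2 to 118 mm) from a right bay (y -118 to -2). Inside, x runs from -95 mm (home wall's face) to +95; at the start x from +60 to +95 is free of sticks: room to set the rake down
- home_left (a point): middle of the left bay's home wall: on its inner face, at floor level (tray x = -95, y = +60 mm)
- home_right (a point): middle of the right bay's home wall: on its inner face, at floor level (tray x = -95, y = -60 mm)
- rake: hand rake standing on its tines on the pad, 0.1 to 0.2 kg. Origin: centre of its underside (tine ends); z up the handle, y along the head. Seven tines 20 mm deep (x) and 6 mm wide, over 100 mm of y, z 0 to 21 mm; aluminium head 22 (x) by 100 mm, z 20 to 32; dark wooden handle 20 (x) by 22 mm (y), z 32 to 90
- pad: fixed grey pad 60 mm (x) by 130 mm (y), 4 mm thick; origin: centre of its underside. The rake stands on it at the start and belongs there; it lies to the left or the right of the tray
- stick_a1: plain wooden tally stick lying flat, 90 mm long (its y axis), 9 mm high, hand-cut: somewhere between 8 and 18 mm wide (its x axis), the exact width differs from stick to stick and is not known; origin: centre of its underside. It lies in the left bay; each bay has three sticks
- stick_a2: plain wooden tally stick lying flat, 90 mm long (its y axis), 9 mm high, hand-cut: somewhere between 8 and 18 mm wide (its x axis), the exact width differs from stick to stick and is not known; origin: centre of its underside. It lies in the left bay; each bay has three sticks
- stick_a3: plain wooden tally stick lying flat, 90 mm long (its y axis), 9 mm high, hand-cut: somewhere between 8 and 18 mm wide (its x axis), the exact width differs from stick to stick and is not known; origin: centre of its underside. It lies in the left bay or the right, which varies; each bay has three sticks
- stick_b1: plain wooden tally stick lying flat, 90 mm long (its y axis), 9 mm high, hand-cut: somewhere between 8 and 18 mm wide (its x axis), the exact width differs from stick to stick and is not known; origin: centre of its underside. It lies in the left bay or the right, which varies; each bay has three sticks
- stick_b2: plain wooden tally stick lying flat, 90 mm long (its y axis), 9 mm high, hand-cut: somewhere between 8 and 18 mm wide (its x axis), the exact width differs from stick to stick and is not known; origin: centre of its underside. It lies in the right bay; each bay has three sticks
- stick_b3: plain wooden tally stick lying flat, 90 mm long (its y axis), 9 mm high, hand-cut: somewhere between 8 and 18 mm wide (its x axis), the exact width differs from stick to stick and is not known; origin: centre of its underside. It lies in the right bay; each bay has three sticks
- die: neon pink acrylic die, 16 mm; origin: centre of its underside; bystander
- pebble: smooth river pebble token, 30 mm across, 13 mm high; origin: its underside; bystander
- cup: stainless steel shot-glass dice cup, 48 mm wide, 58 mm high; origin: centre of its underside; bystander
- knight: painted lead knight miniature on a 25 mm base, 57 mm high; origin: centre of its underside; bystander
- deck: card deck box 66 x 92 x 24 mm; origin: centre of its underside; bystander
- counter: flat wooden counter, 40 mm across, 4 mm thick; origin: centre of its underside; bystander
- tin: closed metal game tin 64 x 107 x 20 mm, fixed, on the other side of the tray from the pad; origin: centre of its underside; bystander
Not all that is in view belongs to the job. Leave any green look-alike of the rake alone.

How it is judged:
By the outcome, as a careful person would: the job done as asked, in the order asked, and still so for the second after the job is handed in, with the robot touching nothing.
It also fails if it takes over 67 s, if anything falls off the work surface, if the arm or the gripper's body presses on something with over 40 N, if the wrist force passes 120 N, or if a joint passes its speed limit or range.

### The arm

A 6-joint arm with a two-finger parallel gripper is mounted at the origin on the work surface. World frame = base frame: x ahead of the robot, y to its left, z up, the work surface at z = 0. Lengths are in m, angles in rad, forces in N, time in s.
With the tool pointing down it reaches from about 0.3 to 0.875 m from the base axis. Payload 6.4 kg.
Tool frame: the origin (TCP) lies midway between the tips of the shut fingers; the grasp point (between the pads) lies 19 mm behind it (grasp_offset is the distance from the TCP to the grasp point, in m); z points along the fingers, y is the line along which they close (so a half turn about z gives the same grasp; the last joint's range is limited). The gripper opens to 85 mm and grips with 20 to 120 N. Pads are 22 mm wide; open, the fingers measure 114 mm over their backs; the gripper's body (76 mm by 85 mm) begins 54 mm behind the grasp point. The pads swing forward as they close: fully open they stand 13 mm farther back than shut.
Start: joints at [-1.477, 0.181, 1.607, -0, 1.354, -0.206], TCP at [0.17, -0.549, 0.2] pointing down, gripper open.
Joint ranges: [-2.99, 2.99], [-0.89, 2.07], [0.3, 2.58], [-1.14, 4.28], [0, 2.63], [-3.12, 3.12]. Speed limits (rad/s): [2.57, 2.57, 3.01, 3.14, 3.14, 3.14].

### API

Orientations are given as a unit quaternion [w, x, y, z].
In Python, from bench import * gives the robot as it stands. The module is installed in compiled form; this text tells all that it offers.
- The arm moves only by the tool servo_tool, never from a script. Its argument "commands" is text: rows parted by semicolons, each of 7 numbers parted by spaces: the turn, a rotation vector about the tool's x, y, z in rad, then the shift along the tool's x, y, z in mm, then the opening, from 0 (shut) to 1 (fully open). In form: wx wy wz dx dy dz claw; .... A call has 1 to 5 rows; each row shifts and turns the commanded pose from where the row before left it, along the tool's axes as they then stand; what a row does not reach is not made up. A row lasts 1/8 s, in which the tool goes at most 62.5 mm and 10.7 degrees, less where a joint would pass 70% of its speed; a pose out of reach is approached as far as the arm can. A call with a gripper value outside its range is refused whole. The fingers move at their own pace and stop on an object; the grip force is fixed at half the most. Time passes only in rows, so rows that do not move let the fingers close. It gives the time, the measured TCP pose, the force, the opening and the grip force at its end, in the units of the state.
- get_obs(): the state, without advancing time (a new reading comes with each control period).
- camera(name): name is "scene" or "side" or "wrist"; returns the picture (420x560x3 uint8, blue, green, red); there is no depth.
- calibration(name): a dict with "fx", "fy", "cx", "cy" (pixels), "R" (3x3) and "t" (3): a world point X has camera coordinates R X + t. Camera axes: x right, y down, z forward; pixel columns grow to the right and rows downward; lengths in m; the calibration is good to about 2 mm. A picture is of the moment at which its call begins: read the wrist's pose just before it. calibration takes no time and is no camera call; for the wrist camera it gives the pose at the moment of the call.
- hand_in(): hands the job in; it is judged then, once.
The state is a dict: "time_s": time; "q": joint angles; "dq": joint speeds; "joint_efforts": joint torques, N m; "eef_pos": TCP position; "eef_rot": TCP orientation; "wrist_force": force on the tool from outside, world axes, zero at the start; "torque": the same for the moment, N m; "opening": opening from 0.0 (shut) to 1.0 (fully open); "grasp_force": force on a finger pad.
Only numpy, scipy, OpenCV 4.12 (cv2) and the standard library are available. Lean on these libraries where they do the work, as an engineer would, in place of code of your own. Each camera call takes 0.05 s, during which the arm holds its last target. There are 200 camera calls.

## Working session

There is one attempt and no reset: what is moved stays moved. The work goes in short steps, Python scripts to look and compute and a tool call to move; the robot and the scene stay as the last step left them, time stands still between calls to the robot, and variables do not carry over. Pictures are saved under pics/ and viewed, at most 10 in all, crops included, and the job is handed in when it is done.

Besides the shell and the picture viewer there is one more tool, called after "Emit:" as name(argument=value, ...) on one line, values as JSON. servo_tool: Moves the arm, as the interface text tells. Its arguments: {"type":"object","properties":{"commands":{"type":"string"}},"required":["commands"]}

```bash
mkdir -p pics
cat > h.py <<'E'
from bench import *
import numpy as np, cv2
def ray(cal,u,v,z):
    R=np.array(cal["R"]);t=np.array(cal["t"]);c=-R.T@t
    d=R.T@np.array([(u-cal["cx"])/cal["fx"],(v-cal["cy"])/cal["fy"],1])
    return c+d*(z-c[2])/d[2]
def proj(cal,X):
    p=np.array(cal["R"])@np.array(X)+np.array(cal["t"])
    return np.array([cal["fx"]*p[0]/p[2]+cal["cx"],cal["fy"]*p[1]/p[2]+cal["cy"]])
E
python3 - <<'E'
from h import *
o=get_obs();print(o["time_s"],o["eef_pos"],o["eef_rot"])
for n in("scene","side","wrist"):
    cv2.imwrite(f"pics/{n}0.png",camera(n))
    c=calibration(n);R=np.array(c["R"]);print(n,-R.T@np.array(c["t"]),R[2],c["fx"])
E
```

```text
0.0 [ 0.16977647 -0.54874195  0.19918507] [-8.56891208e-04  9.88783726e-01  1.49351955e-01  4.27747620e-05]
scene [1.22930873 0.00533552 0.62218668] [-0.72181571 -0.03151102 -0.69136758] 439.83646826727426
side [ 0.55859478 -0.77678911  0.64267982] [ 0.02899965  0.76958745 -0.63788257] 453.41956991139796
wrist [ 0.24403462 -0.52546852  0.37278711] [-0.28850889 -0.08742365 -0.9534777 ] 301.42098181877594
```

```bash
python3 -c "
import cv2
cv2.imwrite('pics/s1.png',cv2.resize(cv2.imread('pics/scene0.png'),(800,600)))
cv2.imwrite('pics/d1.png',cv2.resize(cv2.imread('pics/side0.png'),(800,600)))"
```

```text
(no output)
```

View pics/s1.png

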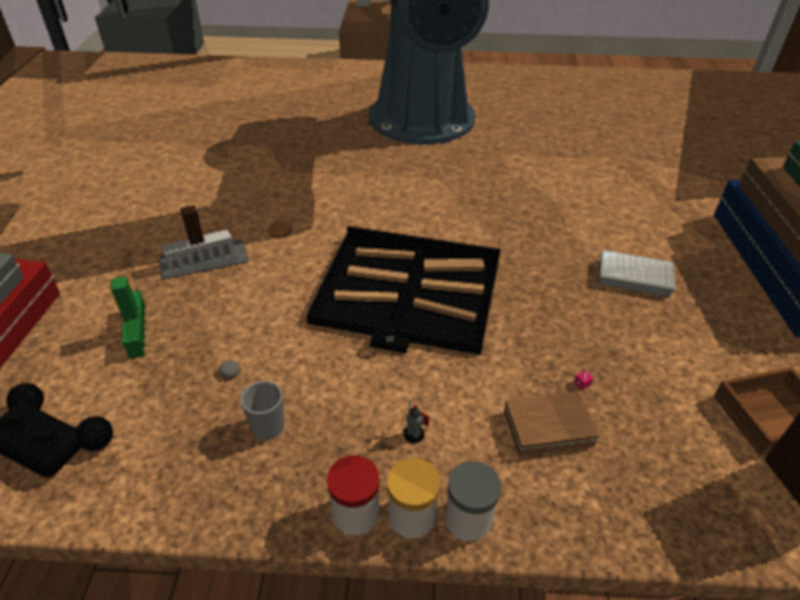

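View pics/d1.png

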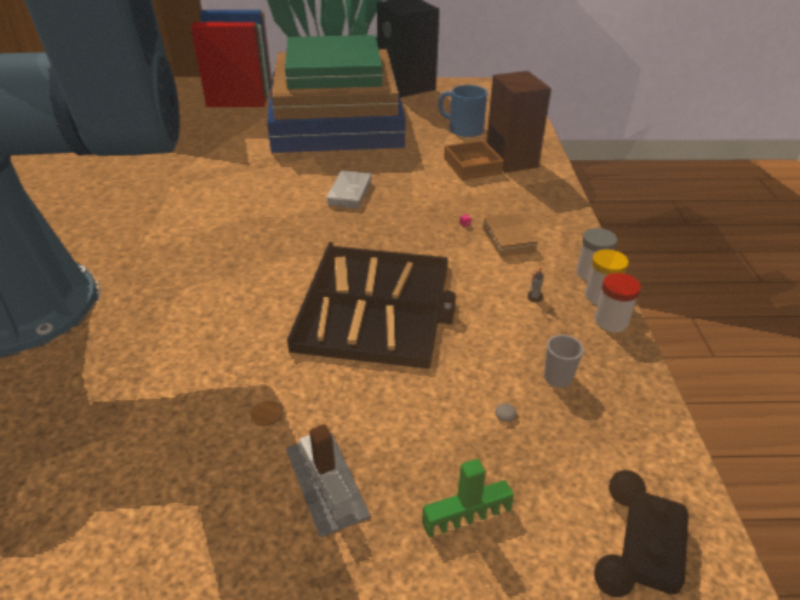

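Rake candidates in the scene view (800x600): the one at (200,250), with dark handle, aluminium head and grey pad; and a bright green one at (130,320). The first fits. I'll confirm it in a crop, and look at the tray too.

```bash
python3 -c "
import cv2,numpy as np
a=cv2.imread('pics/side0.png');s=cv2.imread('pics/scene0.png')
A=cv2.resize(a[285:385,190:270],(400,500),interpolation=cv2.INTER_CUBIC)
B=cv2.resize(s[135:205,100:180],(400,350),interpolation=cv2.INTER_CUBIC)
B=cv2.copyMakeBorder(B,0,150,0,0,0)
cv2.imwrite('pics/c1.png',np.hstack([A,B]))
cv2.imwrite('pics/c2.png',cv2.resize(s[150:255,205:365],(800,525),interpolation=cv2.INTER_CUBIC))"
```

```text
(no output)
```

View pics/c1.png

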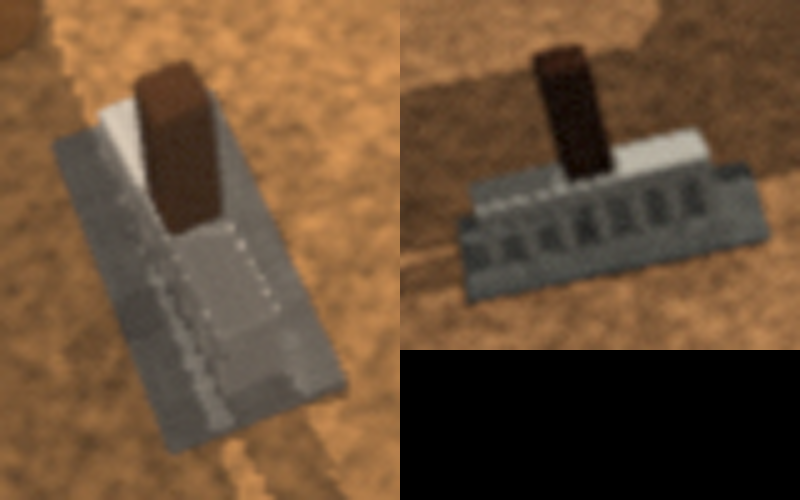

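View pics/c2.png

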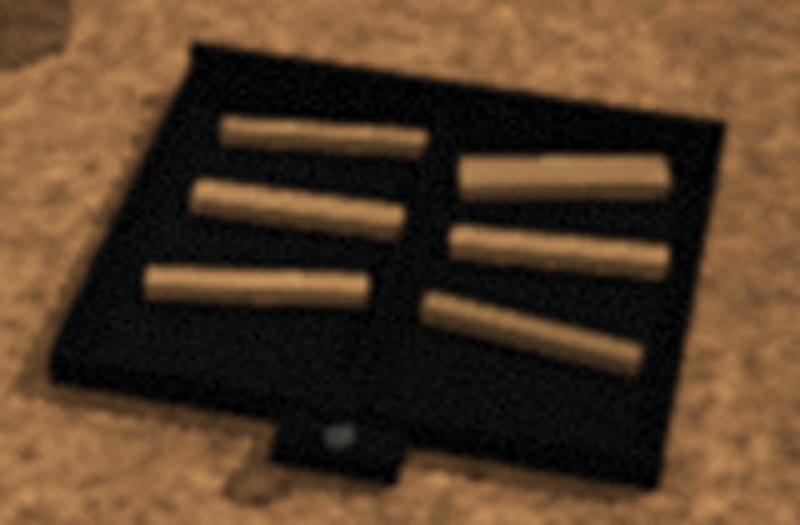

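Run:
```python
from h import *
np.set_printoptions(precision=4,suppress=True)
S=calibration("scene");D=calibration("side")
print("handle top",ray(D,224.4,302,.094),ray(S,132.4,146,.094))
P=[ray(D,190+x/5,285+y/5,.004)for x,y in((52,145),(175,452),(345,388))]
print("pad",P,np.linalg.norm(P[0]-P[1]),np.linalg.norm(P[2]-P[1]),"centre",(P[0]+P[2])/2,"yaw",np.degrees(np.arctan2(*(P[0]-P[1])[[1,0]])))
T=[ray(S,205+x/5,150+y/5,z)for x,y,z in((195,45,.026),(722,122,.026),(658,488,0),(52,382,0))]
print("tray",T,[np.linalg.norm(T[i]-T[(i+1)%4])for i in range(4)],"c",sum(T)/4)
for a,b in((0,1),(3,2),(3,0),(2,1)):print(np.degrees(np.arctan2(*(T[b]-T[a])[[1,0]])))
for n,c in(("scene",S),("side",D)):
    im=cv2.imread(f"pics/{n}0.png");hsv=cv2.cvtColor(im,cv2.COLOR_BGR2HSV)
    m=np.zeros(im.shape[:2],np.uint8)
    poly=[proj(c,T[i]*0.92+sum(T)/4*0.08) for i in range(4)]
    cv2.fillPoly(m,[np.int32(poly)],255)
    m&=((hsv[...,2]>70)*255).astype(np.uint8)
    for k in cv2.findContours(m,0,1)[0]:
        if cv2.contourArea(k)<60:continue
        r=cv2.boxPoints(cv2.minAreaRect(k));(u,v)=r.mean(0)
        e=max(((r[1]-r[0]),(r[2]-r[1])),key=np.linalg.norm)/2
        a,b=ray(c,u-e[0],v-e[1],.010),ray(c,u+e[0],v+e[1],.010)
        print(n,np.round([u,v]),(a+b)[:2]/2,"len",np.linalg.norm(a-b),"ang",np.degrees(np.arctan2(b[1]-a[1],b[0]-a[0]))%180)
```

```text
handle top [ 0.4893 -0.3297  0.094 ] [ 0.4871 -0.3286  0.094 ]
pad [array([ 0.4383, -0.2818,  0.004 ]), array([ 0.4887, -0.3989,  0.004 ]), array([ 0.5407, -0.3781,  0.004 ])] 0.1275429144377215 0.05596059577210101 centre [ 0.4895 -0.3299  0.004 ] yaw 113.31899626855733
tray [array([ 0.4249, -0.106 ,  0.026 ]), array([0.4657, 0.1291, 0.026 ]), array([0.6594, 0.0953, 0.    ]), array([ 0.6173, -0.1437,  0.    ])] [np.float64(0.2386775363118944), np.float64(0.198412791570079), np.float64(0.2426811385162687), np.float64(0.19769962709839808)] c [ 0.5418 -0.0063  0.013 ]
80.16951829799096
79.98858609075907
168.91217501683937
170.08269993988645
scene [311. 215.] [0.5839 0.0461] len 0.09056611993267595 ang 73.28112074372014
scene [256. 207.] [ 0.565 -0.067] len 0.09096195080944176 ang 90.72131656242225
scene [316. 199.] [0.5344 0.0575] len 0.09071636660929909 ang 85.2890673840879
scene [264. 191.] [ 0.5138 -0.0544] len 0.09196715886216882 ang 82.47465897542129
scene [318. 184.] [0.4853 0.0606] len 0.08948906183322827 ang 93.7044342514042
scene [269. 176.] [ 0.4642 -0.0459] len 0.0916049816504061 ang 87.84883403045404
side [274. 229.] [ 0.5676 -0.068 ] len 0.10037859640624665 ang 89.23050851213402
side [249. 225.] [ 0.5166 -0.055 ] len 0.10345575470776422 ang 81.33470359450102
side [226. 222.] [ 0.4666 -0.0442] len 0.09793779373937195 ang 87.61948769526573
side [281. 195.] [0.5874 0.0465] len 0.09994098948661395 ang 72.80045036875197
side [259. 193.] [0.537  0.0572] len 0.10575568901361108 ang 84.83100773910202
side [239. 192.] [0.4898 0.0607] len 0.09937894163772971 ang 92.57777337162611
```

The crop confirms it: dark wooden handle, light aluminium head on the grey pad. The tray's home wall is at the top of the scene image, and the six sticks are resolved at the expected lengths. The tray's y axis points at about 80°, and the rake sits at (0.488, -0.329). Moving above the rake now.

Emit:
servo_tool(commands="0 0 0 30 -9 0 1;0 0 0 46 -15 0 1;0 0 0 50 -16 0 1;0 0 0 50 -16 0 1;0 0 0 50 -16 0 1")

```text
time_s: 0.78
eef_pos: [0.3656, -0.4126, 0.1999]
eef_rot: [-0.0, 0.989, 0.149, -0.0]
wrist_force: [-0.2, -0.2, -0.5]
opening: 0.997
grasp_force: 0.0
```

Emit:
servo_tool(commands="0 0 0 50 -16 0 1;0 0 0 50 -15 0 1;0 0 0 43 -13 0 1;0 0 -0.1677 0 0 -5 1;0 0 -0.1677 0 0 0 1")

```text
time_s: 1.4
eef_pos: [0.4888, -0.3288, 0.205]
eef_rot: [-0.0, 0.949, 0.316, -0.0]
wrist_force: [0.2, -0.6, -0.2]
opening: 0.995
grasp_force: 0.0
```

Emit:
servo_tool(commands="0 0 -0.1677 0 0 0 1;0 0 -0.1677 0 0 0 1;0 0 -0.1677 0 0 0 1;0 0 -0.1677 0 0 0 1;0 0 -0.1677 0 0 0 1")

```text
time_s: 2.02
eef_pos: [0.4879, -0.3294, 0.2047]
eef_rot: [-0.0, 0.739, 0.674, -0.0]
wrist_force: [-0.2, -0.2, -0.1]
opening: 1.005
grasp_force: 0.0
```

Emit:
servo_tool(commands="0 0 -0.1677 0 0 0 1;0 0 -0.1677 0 0 0 1;0 0 -0.1677 0 0 0 1;0 0 0 0 0 0 1")

```text
time_s: 2.52
eef_pos: [0.4879, -0.3294, 0.2047]
eef_rot: [-0.0, 0.551, 0.835, 0.0]
wrist_force: [-0.0, -0.7, 1.3]
opening: 0.998
grasp_force: 0.0
```

```bash
cat >> h.py <<'E'
from scipy.spatial.transform import Rotation as Ro
def pose():
    o=get_obs();q=o["eef_rot"];R=Ro.from_quat([q[1],q[2],q[3],q[0]]).as_matrix()
    return o,np.array(o["eef_pos"]),R
def togo(goal,yaw_y):
    "tool-frame shift (mm) to goal, and tool-z turn to bring tool y to world yaw_y (deg); tilt too"
    o,p,R=pose();d=R.T@(np.array(goal)-p)*1000
    y=np.degrees(np.arctan2(R[1,1],R[0,1]));
    G=np.array([[np.sin(np.radians(yaw_y)),np.cos(np.radians(yaw_y)),0],[-np.cos(np.radians(yaw_y)),np.sin(np.radians(yaw_y)),0],[0,0,-1]])
    print("t",round(o["time_s"],2),"pos",p.round(4),"yaw_y",y.round(2),"F",np.round(o["wrist_force"],1),"open",round(o["opening"],3),"gf",round(o["grasp_force"],1))
    print("shift mm",d.round(1),"rotvec",Ro.from_matrix(R.T@G).as_rotvec().round(4))
E
python3 - <<'E'
from h import *
togo([.488,-.329,.056],23.3)
S=calibration("scene");D=calibration("side")
print(ray(S,122*.7,285*.7,.09),ray(D,472*.7,468*.7,.09))
o,p,R=pose();c=calibration("wrist");im=camera("wrist")
cv2.imwrite("pics/w1.png",cv2.resize(im,(800,600)))
E
```

```text
t 2.52 pos [ 0.4879 -0.3294  0.2047] yaw_y 23.18 F [-0.  -0.7  1.3] open 0.998 gf 0.0Traceback (most recent call last):
  File "<stdin>", line 2, in <module>
  File "h.py", line 20, in togo
    print("shift mm",d.round(1),"rotvec",Ro.from_matrix(R.T@G).as_rotvec().round(4))
                                         ~~~~~~~~~~~~~~^^^^^^^
  File "scipy/spatial/transform/_rotation.pyx", line 1143, in scipy.spatial.transform._rotation.Rotation.from_matrix
ValueError: Non-positive determinant (left-handed or null coordinate frame) in rotation matrix 0: [[-9.99997503e-01  2.13160804e-03 -6.71583896e-04]
 [ 2.13143094e-03  9.99997694e-01  2.64312794e-04]
 [-6.72145758e-04 -2.62880700e-04  9.99999740e-01]].
```

```bash
sed -i 's/\[\[np.sin(np.radians(yaw_y))/[[-np.sin(np.radians(yaw_y))/; s/\[-np.cos(np.radians(yaw_y)),np.sin/[np.cos(np.radians(yaw_y)),np.sin/' h.py
python3 - <<'E'
from h import *
togo([.488,-.329,.056],23.3)
S=calibration("scene");D=calibration("side")
print(ray(S,122*.7,285*.7,.09),ray(D,472*.7,468*.7,.09))
o,p,R=pose();c=calibration("wrist");im=camera("wrist")
cv2.imwrite("pics/w1.png",cv2.resize(im,(800,600)))
E
```

```text
t 2.52 pos [ 0.4879 -0.3294  0.2047] yaw_y 23.18 F [-0.  -0.7  1.3] open 0.998 gf 0.0
shift mm [  0.2   0.3 148.7] rotvec [-0.0003 -0.0007 -0.0021]
[ 0.65227712 -0.36714631  0.09      ] [ 0.64675558 -0.37668455  0.09      ]
```

View pics/w1.png

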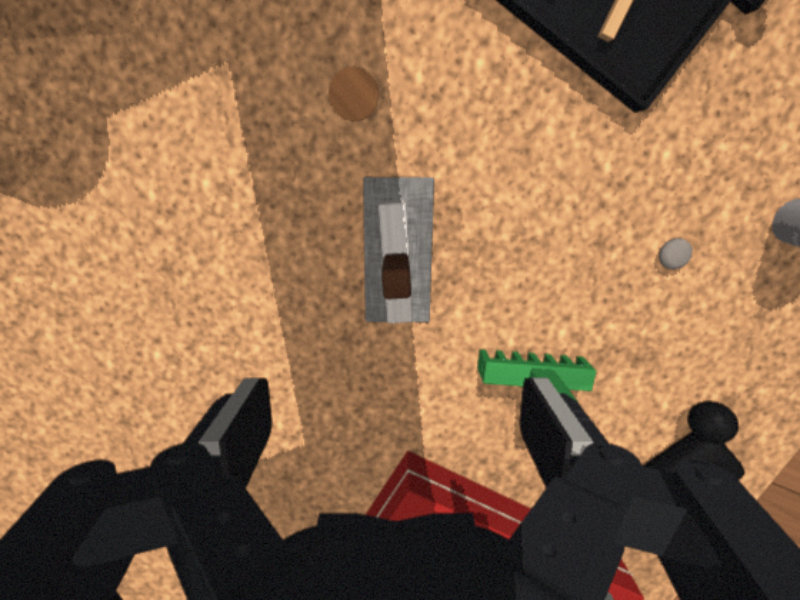

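The wrist view shows the rake's head line about 3° counter-clockwise of the pad, with the handle at (396,275) between the fingers and the green one well clear at (535,372). Turning 3°, descending and gripping.

Emit:
servo_tool(commands="0 0 -0.057 0 0 30 1;0 0 0 0 0 40 1;0 0 0 0 0 40 1;0 0 0 0 0 30 1;0 0 0 0 0 9 1")

```text
time_s: 3.2
eef_pos: [0.4868, -0.3282, 0.0537]
eef_rot: [-0.002, 0.527, 0.85, 0.001]
wrist_force: [0.6, -0.0, -1.2]
opening: 1.001
grasp_force: 0.0
```

Emit:
servo_tool(commands="0 0 0 0 0 0 0;0 0 0 0 0 0 0;0 0 0 0 0 0 0;0 0 0 0 0 0 0;0 0 0 0 0 0 0")

```text
time_s: 3.82
eef_pos: [0.4889, -0.3303, 0.0575]
eef_rot: [0.001, 0.526, 0.85, -0.0]
wrist_force: [-0.4, 1.0, 6.0]
opening: 0.206
grasp_force: 59.1
```

Emit:
servo_tool(commands="0 0 0 0 0 0 0;0 0 0 0 0 0 0;0 0 0 0 0 0 0")

```text
time_s: 4.2
eef_pos: [0.4889, -0.3302, 0.0575]
eef_rot: [0.001, 0.526, 0.85, -0.0]
wrist_force: [-0.2, 0.6, 5.7]
opening: 0.203
grasp_force: 59.1
```

Run:
```python
from h import *
togo([.488,-.329,.120],26.5)
im=camera("wrist");cv2.imwrite("pics/w2.png",cv2.resize(im,(800,600)))
c=calibration("wrist")
```

```text
t 4.2 pos [ 0.4889 -0.3302  0.0575] yaw_y 26.53 F [-0.2  0.6  5.7] open 0.203 gf 59.1
shift mm [  1.4  -0.2 -62.5] rotvec [0.0008 0.0022 0.0005]
```

Emit:
servo_tool(commands="0 0 0 0 0 -15 0;0 0 0 0 0 -32 0;0 0 0.159 0 0 -32 0;0 0 0.159 0 0 0 0;0 0 0.159 0 0 0 0")

```text
time_s: 4.88
eef_pos: [0.4883, -0.3297, 0.1363]
eef_rot: [0.001, 0.714, 0.7, -0.0]
wrist_force: [0.7, 0.2, -2.0]
opening: 0.21
grasp_force: 58.9
```

Emit:
servo_tool(commands="0 0 0.159 0 0 0 0;0 0 0 44 12 0 0;0 0 0 48 13 0 0;0 0 0 48 13 0 0;0 0 0 48 13 0 0")

```text
time_s: 5.5
eef_pos: [0.5711, -0.1517, 0.1357]
eef_rot: [0.0, 0.766, 0.643, 0.0]
wrist_force: [-0.1, -0.0, -1.7]
opening: 0.203
grasp_force: 58.9
```

Emit:
servo_tool(commands="0 0 0 45 12 0 0;0 0 0 35 10 0 0;0 0 0 0 0 0 0;0 0 0 0 0 0 0")

```text
time_s: 6.0
eef_pos: [0.6058, -0.0783, 0.1353]
eef_rot: [-0.0, 0.765, 0.644, -0.0]
wrist_force: [0.3, -0.4, -1.8]
opening: 0.209
grasp_force: 58.9
```

Run:
```python
from h import *
togo([.6082,-.0789,.080],-9.95)
c=calibration("wrist");im=camera("wrist");np.save("wc.npy",c,allow_pickle=True)
cv2.imwrite("pics/w3raw.png",im)
cv2.imwrite("pics/w3.png",cv2.resize(im,(800,600),interpolation=cv2.INTER_CUBIC))
cv2.imwrite("pics/s3.png",camera("scene"));cv2.imwrite("pics/d3.png",camera("side"))
```

```text
t 6.0 pos [ 0.6058 -0.0783  0.1353] yaw_y -9.89 F [ 0.3 -0.4 -1.8] open 0.209 gf 58.9
shift mm [-0.1  2.4 55.3] rotvec [-0.0004  0.0004  0.0011]
```

View pics/w3.png

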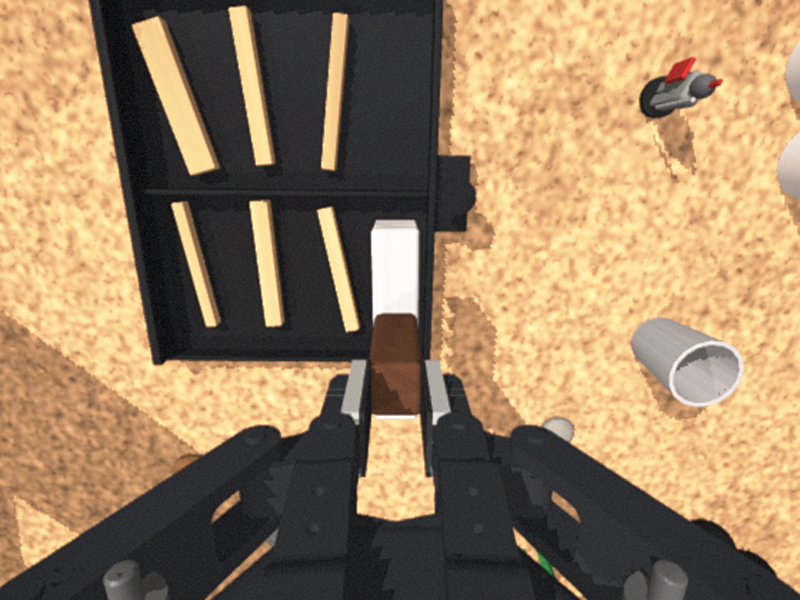

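Wrist view: the rake is held straight and hovers over the free strip of the right bay. The divider runs (147,190)–(430,194), the far wall is at x≈435, and the home-wall corner is at (155,362). Checking the tray frame from these points.

```bash
cat >> h.py <<'E'
C0=np.array([.5418,-.0063]);A=np.radians(-9.95);EX=np.array([np.cos(A),np.sin(A)]);EY=np.array([-np.sin(A),np.cos(A)])
def tr(p):d=np.array(p)[:2]-C0;return np.round([d@EX*1e3,d@EY*1e3],1)
E
python3 - <<'E'
from h import *
c=np.load("wc.npy",allow_pickle=True).item()
_,p,_=pose();print("tcp",tr(p))
f=.7
for n,u,v,z in(("div home end(-95,0)",147,190,.018),("div far end(95,0)",429,193,.018),("far wall outer top(100.5)",440,20,.018),("far outer",437,150,.018),("home corner outer top",155,362,.026),("far wall inner floor?",418,225,.018),("head far-left end(+-11,50)",372,231,p[2]-.0535+.032),("head",418,231,p[2]-.0535+.032),("handle back top y-11.. ",396,411,p[2]+.0365)):
    print(n,tr(ray(c,u*f,v*f,z)))
E
```

```text
tcp [ 75.6 -60.8]
div home end(-95,0) [-86.9   1.5]
div far end(95,0) [97.9 -0.3]
far wall outer top(100.5) [102.   98.5]
far outer [102.4  26.3]
home corner outer top [ -97.6 -118.6]
far wall inner floor? [ 91.  -21.2]
head far-left end(+-11,50) [ 65.3 -10.9]
head [ 86.1 -10.9]
handle back top y-11..  [ 76.1 -67.5]
```

Emit:
servo_tool(commands="0 0 0.001 1 0 25 0;0 0 0 0 0 30 0;0 0 0 0 0 15 0;0 0 0 0 0 4 0;0 0 0 0 0 0 0")

```text
time_s: 6.78
eef_pos: [0.6068, -0.0775, 0.0617]
eef_rot: [0.0, 0.766, 0.643, 0.0]
wrist_force: [-0.4, 0.6, -1.3]
opening: 0.205
grasp_force: 58.9
```

Emit:
servo_tool(commands="0 0 0 0 -4 2.5 0;0 0 0 0 -10 0 0;0 0 0 0 -12 0 0;0 0 0 0 -12 0 0;0 0 0 0 -12 0 0")

```text
time_s: 7.4
eef_pos: [0.5562, -0.0683, 0.0588]
eef_rot: [0.0, 0.766, 0.643, 0.0]
wrist_force: [0.5, -0.1, -1.6]
opening: 0.203
grasp_force: 58.9
```

Emit:
servo_tool(commands="0 0 0 0 -12 0 0;0 0 0 0 -12 0 0;0 0 0 0 -12 0 0;0 0 0 0 -10 0 0;0 0 0 0 -8 0 0")

```text
time_s: 8.02
eef_pos: [0.5033, -0.059, 0.0586]
eef_rot: [0.0, 0.766, 0.643, 0.0]
wrist_force: [0.1, -1.0, -1.6]
opening: 0.205
grasp_force: 58.9
```

```bash
cat >> h.py <<'E'
def st():
    o,p,R=pose();F=np.array(o["wrist_force"]);print("t",round(o["time_s"],2),"tray",tr(p),"z",p[2].round(4),"Fx",(F[:2]@EX).round(1),"Fy",(F[:2]@EY).round(1),"Fz",F[2].round(1))
E
python3 - <<'E'
from h import *
st();im=camera("wrist")
cv2.imwrite("pics/w4.png",cv2.resize(im[:270],(800,386),interpolation=cv2.INTER_CUBIC))
E
```

```text
t 8.03 tray [-28.8 -58.6] z 0.0586 Fx 0.3 Fy -1.0 Fz -1.6
```

View pics/w4.png

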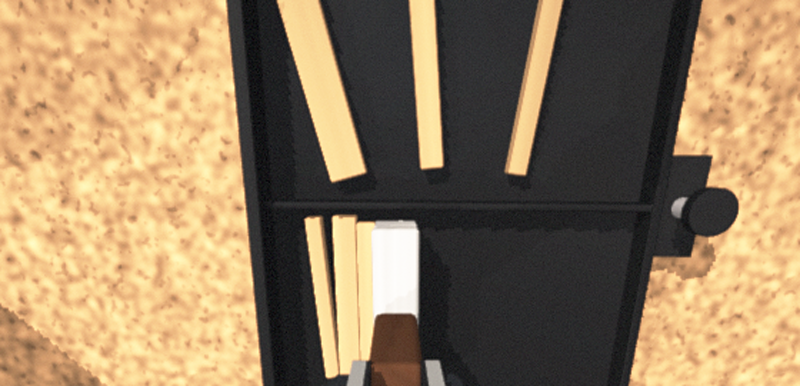

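The wrist view shows the right bay's three sticks gathered ahead of the rake (305–372, 215–375), with about 16 mm left to the home wall. Closing in slowly.

Emit:
servo_tool(commands="0 0 0 0 -4 0 0;0 0 0 0 -4 0 0;0 0 0 0 -3 0 0;0 0 0 0 -2 0 0;0 0 0 0 -1 0 0")

```text
time_s: 8.7
eef_pos: [0.4901, -0.0567, 0.0586]
eef_rot: [0.0, 0.766, 0.643, 0.0]
wrist_force: [0.6, 0.1, -1.7]
opening: 0.207
grasp_force: 58.9
```

```bash
python3 -c "
from h import *
st()"
```

```text
t 8.7 tray [-42.2 -58.6] z 0.0586 Fx 0.6 Fy 0.2 Fz -1.7
```

Emit:
servo_tool(commands="0 0 0 0 -1 0 0;0 0 0 0 -1 0 0;0 0 0 0 -1 0 0")

```text
time_s: 9.07
eef_pos: [0.4872, -0.0562, 0.0586]
eef_rot: [0.0, 0.766, 0.643, 0.0]
wrist_force: [0.5, -0.2, -1.5]
opening: 0.208
grasp_force: 59.0
```

Emit:
servo_tool(commands="0 0 0 0 -1 0 0;0 0 0 0 -1 0 0")

```text
time_s: 9.32
eef_pos: [0.4852, -0.0558, 0.0586]
eef_rot: [0.0, 0.766, 0.643, 0.0]
wrist_force: [0.3, -0.6, -0.9]
opening: 0.205
grasp_force: 59.0
```

Emit:
servo_tool(commands="0 0 0 0 -1 0 0;0 0 0 0 -1 0 0")

```text
time_s: 9.57
eef_pos: [0.4832, -0.0555, 0.0586]
eef_rot: [0.0, 0.766, 0.643, 0.0]
wrist_force: [1.2, 0.7, -1.5]
opening: 0.206
grasp_force: 59.0
```

Emit:
servo_tool(commands="0 0 0 0 -1 0 0")

```text
time_s: 9.7
eef_pos: [0.4822, -0.0553, 0.0586]
eef_rot: [0.0, 0.766, 0.643, 0.0]
wrist_force: [0.6, -0.1, -1.0]
opening: 0.211
grasp_force: 59.0
```

Run:
```python
from h import *
st();c=calibration("wrist");im=camera("wrist")
cv2.imwrite("pics/w5.png",cv2.resize(im[120:270,120:300],(720,600),interpolation=cv2.INTER_CUBIC))
```

```text
t 9.7 tray [-50.3 -58.6] z 0.0586 Fx 0.6 Fy 0.0 Fz -1.0
```

View pics/w5.png

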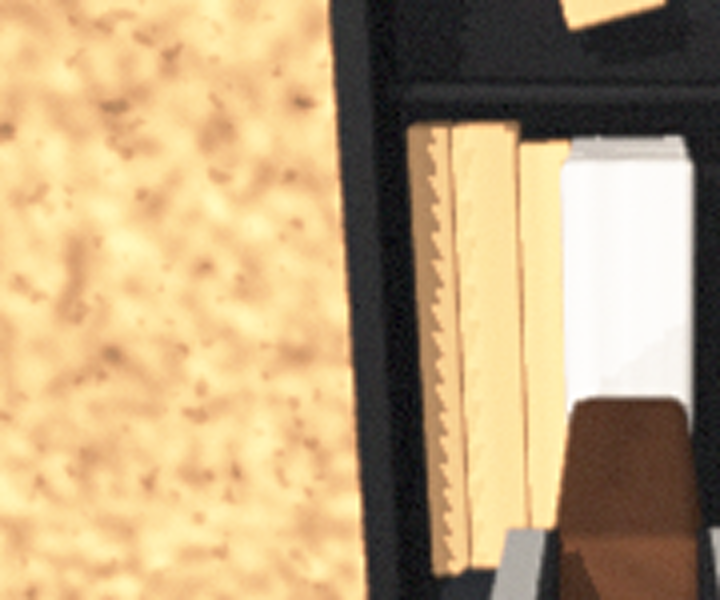

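The three right-bay sticks lie side by side in front of the head (410–565), a few mm from the home wall's inner face (~385).

Emit:
servo_tool(commands="0 0 0 0 -1 0 0;0 0 0 0 -1 0 0")

```text
time_s: 10.0
eef_pos: [0.4802, -0.055, 0.0586]
eef_rot: [-0.0, 0.766, 0.643, -0.0]
wrist_force: [0.5, -0.0, -1.8]
opening: 0.202
grasp_force: 59.0
```

Emit:
servo_tool(commands="0 0 0 0 -1 0 0")

```text
time_s: 10.12
eef_pos: [0.4793, -0.0548, 0.0586]
eef_rot: [0.0, 0.766, 0.643, 0.0]
wrist_force: [0.7, -0.2, -0.6]
opening: 0.206
grasp_force: 58.9
```

Emit:
servo_tool(commands="0 0 0 0 -1 0 0")

```text
time_s: 10.25
eef_pos: [0.4787, -0.0548, 0.0588]
eef_rot: [0.0, 0.766, 0.643, 0.0]
wrist_force: [2.6, -0.8, -2.3]
opening: 0.2
grasp_force: 58.9
```

Emit:
servo_tool(commands="0 0 0 0 -0.7 0 0;0 0 0 0 0 0 0")

```text
time_s: 10.5
eef_pos: [0.4782, -0.0548, 0.0589]
eef_rot: [0.001, 0.766, 0.643, 0.0]
wrist_force: [2.8, -0.8, -2.2]
opening: 0.204
grasp_force: 58.9
```

Emit:
servo_tool(commands="0 0 0 0 -0.5 0 0;0 0 0 0 0 0 0")

```text
time_s: 10.75
eef_pos: [0.4777, -0.0547, 0.0589]
eef_rot: [0.001, 0.766, 0.643, 0.0]
wrist_force: [4.2, -0.5, -1.1]
opening: 0.208
grasp_force: 59.0
```

Emit:
servo_tool(commands="0 0 0 0 -0.5 0 0;0 0 0 0 0 0 0")

```text
time_s: 11.0
eef_pos: [0.4773, -0.0546, 0.0589]
eef_rot: [0.001, 0.766, 0.643, 0.0]
wrist_force: [4.8, -1.3, -1.4]
opening: 0.204
grasp_force: 59.1
```

Emit:
servo_tool(commands="0 0 0 0 -0.5 0 0;0 0 0 0 0 0 0")

```text
time_s: 11.25
eef_pos: [0.477, -0.0546, 0.059]
eef_rot: [0.001, 0.766, 0.643, 0.001]
wrist_force: [5.0, -1.6, -1.3]
opening: 0.205
grasp_force: 59.1
```

```bash
python3 -c "
from h import *
st();camera('side');st();camera('side');st()"
```

```text
t 11.25 tray [-55.5 -58.8] z 0.059 Fx 5.2 Fy -0.7 Fz -1.3
t 11.3 tray [-55.5 -58.8] z 0.059 Fx 4.9 Fy -0.6 Fz -0.8
t 11.35 tray [-55.5 -58.8] z 0.059 Fx 5.7 Fy -0.8 Fz -0.9
```

Emit:
servo_tool(commands="0 0 0 0 -0.5 0 0;0 0 0 0 0 0 0")

```text
time_s: 11.6
eef_pos: [0.4767, -0.0546, 0.0591]
eef_rot: [0.001, 0.766, 0.643, 0.001]
wrist_force: [6.1, -2.1, -1.5]
opening: 0.203
grasp_force: 59.1
```

```bash
python3 -c "
from h import *
st();camera('side');st();camera('side');st();camera('side');st()"
```

```text
t 11.6 tray [-55.7 -58.8] z 0.0591 Fx 6.3 Fy -1.0 Fz -1.5
t 11.65 tray [-55.8 -58.8] z 0.0591 Fx 5.1 Fy -1.4 Fz -1.6
t 11.7 tray [-55.7 -58.8] z 0.0591 Fx 6.5 Fy -0.7 Fz -2.6
t 11.75 tray [-55.7 -58.8] z 0.0591 Fx 6.2 Fy -0.4 Fz -1.8
```

Emit:
servo_tool(commands="0 0 0 0 4.5 0 0;0 0 0 0 15 0 0;0 0 0 0 5 -20 0;0 0 0 20 20 -20 0;0 0 0 34.5 30 0 0")

```text
time_s: 12.38
eef_pos: [0.5597, -0.0137, 0.0998]
eef_rot: [0.0, 0.766, 0.642, -0.0]
wrist_force: [-0.1, -0.9, -2.3]
opening: 0.209
grasp_force: 59.2
```

Emit:
servo_tool(commands="0 0 0 35 30 0 0;0 0 0 30 30 0 0;0 0 0 0 0 0 0;0 0 0 0 0 15 0;0 0 0 0 0 15 0")

```text
time_s: 13.0
eef_pos: [0.6273, 0.0397, 0.0667]
eef_rot: [-0.001, 0.766, 0.643, -0.001]
wrist_force: [-0.1, 0.1, -2.1]
opening: 0.204
grasp_force: 59.3
```

Run:
```python
from h import *
st();im=camera("wrist");cv2.imwrite("pics/w6.png",cv2.resize(im,(800,600),interpolation=cv2.INTER_CUBIC))
np.save("wc.npy",calibration("wrist"),allow_pickle=True)
im=camera("scene");cv2.imwrite("pics/s6.png",cv2.resize(im[150:255,205:365],(800,525),interpolation=cv2.INTER_CUBIC))
```

```text
t 13.0 tray [76.2 60.1] z 0.0667 Fx -0.1 Fy 0.1 Fz -2.1
```

View pics/s6.png

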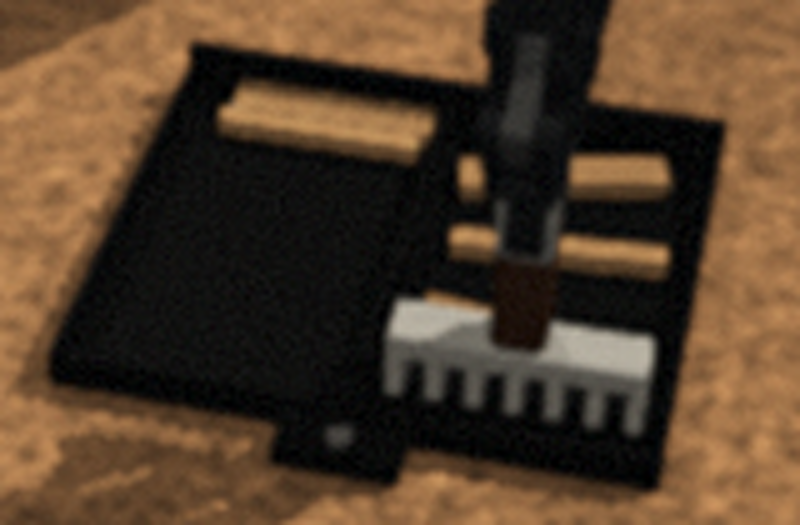

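The right row is packed against the home wall (220–435, 85–160), and the rake hovers over the left bay's free strip. Combing the left bay.

Emit:
servo_tool(commands="0 0 0 0 0 7.5 0;0 0 0 0 -8 0 0;0 0 0 0 -12 0 0;0 0 0 0 -12 0 0;0 0 0 0 -12 0 0")

```text
time_s: 13.72
eef_pos: [0.5846, 0.0481, 0.0615]
eef_rot: [0.0, 0.766, 0.643, 0.0]
wrist_force: [0.3, -0.2, -0.6]
opening: 0.207
grasp_force: 59.3
```

Emit:
servo_tool(commands="0 0 0 0 -12 0 0;0 0 0 0 -12 0 0;0 0 0 0 -12 0 0;0 0 0 0 -10 0 0;0 0 0 0 -8 0 0")

```text
time_s: 14.35
eef_pos: [0.5317, 0.0573, 0.0611]
eef_rot: [-0.0, 0.766, 0.643, 0.0]
wrist_force: [0.4, 0.2, -2.0]
opening: 0.206
grasp_force: 59.3
```

Run:
```python
from h import *
st();im=camera("wrist")
cv2.imwrite("pics/w7.png",cv2.resize(im[90:270,60:340],(800,514),interpolation=cv2.INTER_CUBIC))
```

```text
t 14.35 tray [-21.   60.9] z 0.0611 Fx 0.3 Fy 0.3 Fz -2.0
```

View pics/w7.png

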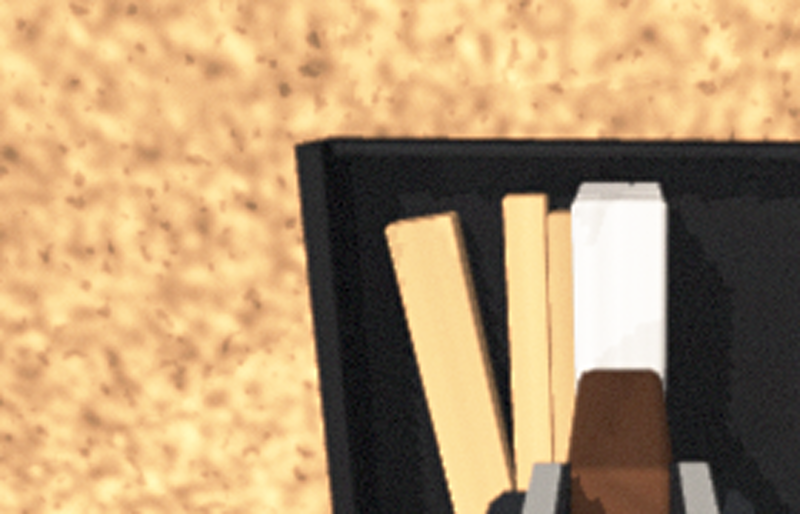

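Left bay: two sticks are squared at the rake, and the wide tilted third is just being met (385–510). Continuing, 2 mm lower.

Emit:
servo_tool(commands="0 0 0 0 -4 2 0;0 0 0 0 -4 0 0;0 0 0 0 -4 0 0;0 0 0 0 -3 0 0;0 0 0 0 -2 0 0")

```text
time_s: 15.02
eef_pos: [0.5153, 0.0602, 0.0591]
eef_rot: [-0.0, 0.766, 0.643, -0.0]
wrist_force: [-0.7, -0.1, -3.0]
opening: 0.209
grasp_force: 59.3
```

Emit:
servo_tool(commands="0 0 0 0 -1.5 0 0;0 0 0 0 -1.5 0 0")

```text
time_s: 15.28
eef_pos: [0.5126, 0.0607, 0.0591]
eef_rot: [0.0, 0.766, 0.643, 0.0]
wrist_force: [0.1, -0.3, -2.3]
opening: 0.207
grasp_force: 59.3
```

Run:
```python
from h import *
st();c=calibration("wrist");im=camera("wrist");_,p,_=pose()
# wood pixels along three rows ahead of the head -> tray x of nearest-home edge (z=.013)
hsv=cv2.cvtColor(im,cv2.COLOR_BGR2HSV);
for y in(95,70,40):
    xs=np.arange(-95,p[0]*0-20,.5);b=[]
    for x in xs:
        w=C0+EX*x/1e3+EY*y/1e3;u,v=proj(c,[*w,.013]);b.append(int(hsv[int(round(v)),int(round(u)),2])>110)
    print(y,"".join("#" if k else "." for k in b))
```

```text
t 15.28 tray [-40.4  60.9] z 0.0591 Fx 0.1 Fy -0.3 Fz -2.3
95 ..............########################################################################################################################................
70 ...............#######################################################################################################################................
40 ...............######################################################################.................................................................
```

Emit:
servo_tool(commands="0 0 0 0 -1 0 0;0 0 0 0 -1 0 0")

```text
time_s: 15.58
eef_pos: [0.5106, 0.061, 0.0591]
eef_rot: [0.0, 0.766, 0.643, 0.0]
wrist_force: [0.9, -0.4, -1.5]
opening: 0.206
grasp_force: 59.3
```

Emit:
servo_tool(commands="0 0 0 0 -1 0 0")

```text
time_s: 15.7
eef_pos: [0.5096, 0.0612, 0.0591]
eef_rot: [0.0, 0.766, 0.643, 0.0]
wrist_force: [0.2, -0.3, -2.0]
opening: 0.204
grasp_force: 59.3
```

Emit:
servo_tool(commands="0 0 0 0 -1 0 0")

```text
time_s: 15.82
eef_pos: [0.5088, 0.0613, 0.0592]
eef_rot: [0.0, 0.766, 0.643, 0.0]
wrist_force: [0.6, -0.2, -0.9]
opening: 0.207
grasp_force: 59.3
```

Emit:
servo_tool(commands="0 0 0 0 -1 0 0")

```text
time_s: 15.95
eef_pos: [0.5082, 0.0614, 0.0593]
eef_rot: [0.001, 0.766, 0.643, 0.0]
wrist_force: [3.0, -0.4, -1.8]
opening: 0.203
grasp_force: 59.3
```

Emit:
servo_tool(commands="0 0 0 0 -0.7 0 0;0 0 0 0 0 0 0")

```text
time_s: 16.2
eef_pos: [0.5077, 0.0615, 0.0595]
eef_rot: [0.001, 0.766, 0.643, 0.001]
wrist_force: [2.7, 0.3, -2.1]
opening: 0.206
grasp_force: 59.3
```

Emit:
servo_tool(commands="0 0 0 0 -0.5 0 0;0 0 0 0 0 0 0")

```text
time_s: 16.45
eef_pos: [0.5072, 0.0616, 0.0594]
eef_rot: [0.001, 0.766, 0.643, 0.0]
wrist_force: [4.4, -1.3, -0.9]
opening: 0.203
grasp_force: 59.3
```

```bash
python3 -c "
from h import *
st();camera('side');st();camera('side');st();camera('side');st()"
```

```text
t 16.45 tray [-45.8  60.9] z 0.0594 Fx 4.6 Fy -0.6 Fz -0.9
t 16.5 tray [-45.9  60.9] z 0.0594 Fx 3.8 Fy -1.4 Fz -1.6
t 16.55 tray [-45.9  60.9] z 0.0594 Fx 3.5 Fy -0.9 Fz -0.2
t 16.6 tray [-45.9  60.9] z 0.0594 Fx 4.7 Fy -2.1 Fz -0.4
```

Emit:
servo_tool(commands="0 0 0 0 -0.6 0 0;0 0 0 0 0 0 0")

```text
time_s: 16.85
eef_pos: [0.5066, 0.0617, 0.0595]
eef_rot: [0.001, 0.766, 0.643, 0.001]
wrist_force: [5.6, -2.7, -0.8]
opening: 0.203
grasp_force: 59.5
```

Emit:
servo_tool(commands="0 0 0 0 -0.5 0 0;0 0 0 0 0 0 0")

```text
time_s: 17.1
eef_pos: [0.5064, 0.0617, 0.0596]
eef_rot: [0.001, 0.766, 0.643, 0.001]
wrist_force: [4.3, -3.0, -0.0]
opening: 0.21
grasp_force: 59.4
```

```bash
python3 -c "
from h import *
st();camera('side');st();camera('side');st();camera('side');st()"
```

```text
t 17.1 tray [-46.6  60.9] z 0.0596 Fx 4.7 Fy -2.2 Fz -0.0
t 17.15 tray [-46.6  60.9] z 0.0595 Fx 6.1 Fy -0.4 Fz -0.9
t 17.2 tray [-46.6  60.8] z 0.0596 Fx 6.1 Fy -0.8 Fz -1.0
t 17.25 tray [-46.7  60.9] z 0.0595 Fx 6.4 Fy -0.3 Fz -0.7
```

Emit:
servo_tool(commands="0 0 0 0 4.5 0 0;0 0 0 0 15 0 0;0 0 0 0 5 -30 0;0 0 0 -20 0 -40 0;0 0 0 -45 0 -7 0")

```text
time_s: 17.88
eef_pos: [0.52, -0.0061, 0.1385]
eef_rot: [0.001, 0.765, 0.644, 0.001]
wrist_force: [1.0, -0.4, -1.9]
opening: 0.209
grasp_force: 59.4
```

Emit:
servo_tool(commands="0 0 0 -55 0 0 0;0 0 0 -55 0 0 0;0 0 0 -55 0 0 0;0 0 0 -50 0 0 0;0 0 -0.145 0 0 0 0")

```text
time_s: 18.5
eef_pos: [0.48, -0.2213, 0.1355]
eef_rot: [-0.001, 0.718, 0.696, -0.0]
wrist_force: [-0.5, 0.4, -1.6]
opening: 0.205
grasp_force: 59.4
```

Emit:
servo_tool(commands="0 0 -0.145 0 0 0 0;0 0 -0.145 0 0 0 0;0 0 -0.145 0 0 0 0;0 0 0 0 0 0 0")

```text
time_s: 19.0
eef_pos: [0.4806, -0.2177, 0.1353]
eef_rot: [-0.001, 0.551, 0.835, 0.0]
wrist_force: [0.7, -0.5, -1.7]
opening: 0.204
grasp_force: 59.4
```

Run:
```python
from h import *
togo([.4889,-.3300,.0600],23.3)
c=calibration("wrist");im=camera("wrist");s=camera("scene")
a=cv2.resize(im,(800,600))[:330]
b=cv2.resize(s[150:205,205:365],(800,270),interpolation=cv2.INTER_CUBIC)
cv2.imwrite("pics/f1.png",np.vstack([a,b]))
```

```text
t 19.0 pos [ 0.4806 -0.2177  0.1353] yaw_y 23.19 F [ 0.7 -0.5 -1.7] open 0.204 gf 59.4
shift mm [-106.7  -36.6   75.1] rotvec [-0.0011 -0.0025 -0.0019]
```

View pics/f1.png

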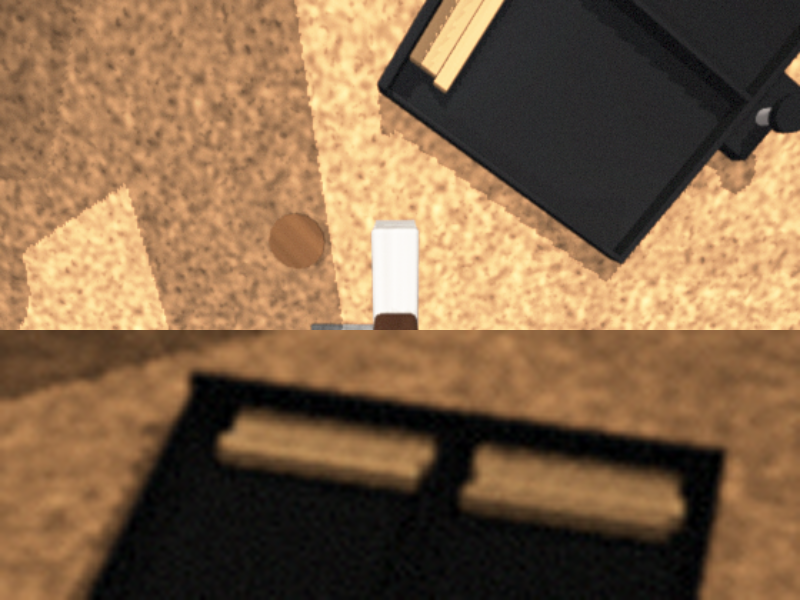

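Both rows look packed flat against the home wall. That was my 11th picture, one over the viewing limit of 10, so I'll use numbers only from here. Setting the rake back on its pad.

Emit:
servo_tool(commands="0 0 0 -50 -17 0 0;0 0 -0.002 -57 -20 0 0;0 0 0 0 0 30 0;0 0 0 0 0 30 0;0 0 0 0 0 12 0")

```text
time_s: 19.73
eef_pos: [0.4881, -0.3299, 0.0618]
eef_rot: [-0.002, 0.55, 0.835, 0.0]
wrist_force: [-0.1, -0.3, -1.5]
opening: 0.203
grasp_force: 59.4
```

Emit:
servo_tool(commands="0 0 0 0 0 1 0;0 0 0 0 0 1 0;0 0 0 0 0 0 0")

```text
time_s: 20.1
eef_pos: [0.49, -0.3315, 0.0634]
eef_rot: [0.001, 0.549, 0.836, -0.0]
wrist_force: [0.1, 0.4, -1.7]
opening: 0.201
grasp_force: 59.4
```

Run:
```python
from h import *
togo([.4889,-.3300,.0575],23.3)
```

```text
t 20.1 pos [ 0.49   -0.3315  0.0634] yaw_y 23.38 F [ 0.1  0.4 -1.7] open 0.201 gf 59.4
shift mm [ 1.8 -0.5  5.9] rotvec [0.0007 0.002  0.0014]
```

Emit:
servo_tool(commands="0 0 0 1.5 0 2 0;0 0 0 0 0 1 0;0 0 0 0 0 1 0;0 0 0 0 0 0 0")

```text
time_s: 20.6
eef_pos: [0.4886, -0.3296, 0.058]
eef_rot: [-0.0, 0.549, 0.836, 0.0]
wrist_force: [-0.0, 0.1, -2.0]
opening: 0.205
grasp_force: 59.4
```

Emit:
servo_tool(commands="0 0 0 0 0 1 0;0 0 0 0 0 0 0")

```text
time_s: 20.85
eef_pos: [0.4888, -0.3296, 0.0575]
eef_rot: [0.0, 0.549, 0.836, 0.0]
wrist_force: [-1.7, 1.7, 2.9]
opening: 0.205
grasp_force: 60.0
```

The pad now carries the rake. Releasing.

Emit:
servo_tool(commands="0 0 0 0 0 0 0.3;0 0 0 0 0 0 0.5;0 0 0 0 0 0 0.8;0 0 0 0 0 0 0.9;0 0 0 0 0 0 0.9")

```text
time_s: 21.48
eef_pos: [0.4887, -0.3296, 0.0571]
eef_rot: [0.0, 0.549, 0.836, -0.0]
wrist_force: [0.2, 0.3, 0.2]
opening: 0.897
grasp_force: 0.0
```

Emit:
servo_tool(commands="0 0 0 0 0 0 0.9;0 0 0 0 0 -10 0.9;0 0 0 0 0 -40 0.9;0 0 0 0 0 -50 0.9;0 0 0 0 0 -40 0.9")

```text
time_s: 22.1
eef_pos: [0.4891, -0.33, 0.2001]
eef_rot: [0.001, 0.549, 0.836, -0.0]
wrist_force: [0.4, -0.6, -0.6]
opening: 0.901
grasp_force: 0.0
```

Run:
```python
from h import *
np.set_printoptions(precision=4,suppress=True)
togo([.4889,-.33,.2],23.3)
c=calibration("wrist");im=camera("wrist");hsv=cv2.cvtColor(im,cv2.COLOR_BGR2HSV)
# rake: dark brown handle + grey/white head blobs near the pad
u,v=proj(c,[.4889,-.33,.036]).astype(int);print("pad px",u,v)
m=((hsv[...,1]<40)&(hsv[...,2]>150)).astype(np.uint8);m[:v-60]=0;m[v+60:]=0;m[:,:u-40]=0;m[:,u+40:]=0
y,x=np.nonzero(m);
if len(x)>20:
    r=cv2.boxPoints(cv2.minAreaRect(np.c_[x,y].astype(np.float32)))
    q=[ray(c,*k,.036) for k in r];print("head corners",np.array(q)[:,:2],"c",np.mean(q,0),[np.linalg.norm(q[i]-q[i-1]).round(4) for i in range(4)])
S=calibration("scene");s=camera("scene");h2=cv2.cvtColor(s,cv2.COLOR_BGR2HSV)
u,v=proj(S,[.4889,-.33,.090]);old=cv2.imread("pics/scene0.png")
# compare bystanders & rake region with start picture
d=cv2.absdiff(cv2.GaussianBlur(s,(5,5),0),cv2.GaussianBlur(old,(5,5),0)).max(2)>60
for k in cv2.findContours(d.astype(np.uint8)*255,0,1)[0]:
    if cv2.contourArea(k)>15:print("changed",cv2.boundingRect(k))
```

```text
t 22.1 pos [ 0.4891 -0.33    0.2001] yaw_y 23.38 F [ 0.4 -0.6 -0.6] open 0.901 gf 0.0
shift mm [ 0.1 -0.2  0.1] rotvec [0.0008 0.0022 0.0014]
pad px 275 185
head corners [[ 0.4811 -0.3809]
 [ 0.4576 -0.2704]
 [ 0.4909 -0.2627]
 [ 0.518  -0.3731]] c [ 0.4869 -0.3218  0.036 ] [np.float64(0.0377), np.float64(0.113), np.float64(0.0341), np.float64(0.1137)]
changed (290, 208, 43, 15)
changed (234, 203, 45, 7)
changed (41, 196, 18, 12)
changed (295, 195, 44, 10)
changed (61, 195, 7, 8)
changed (243, 186, 43, 11)
changed (297, 184, 9, 5)
changed (299, 174, 43, 17)
changed (249, 167, 43, 9)
changed (54, 163, 10, 7)
changed (145, 162, 14, 5)
changed (76, 159, 13, 6)
changed (91, 155, 17, 5)
changed (110, 151, 10, 6)
changed (3, 150, 31, 19)
changed (0, 145, 10, 5)
changed (153, 132, 21, 11)
changed (156, 122, 29, 13)
changed (220, 109, 60, 49)
changed (92, 36, 28, 52)
changed (323, 4, 17, 25)
changed (342, 0, 62, 25)
changed (69, 0, 7, 8)
changed (37, 0, 10, 15)
```

```bash
python3 -c "
from bench import *
print(hand_in())"
```

```text
the job is handed in; nothing more can be done
None
```

The job is handed in: both rows are combed flat against the home wall with a final push of about 6 N each, and the rake stands on its pad, released, at 22 s; I viewed 11 pictures instead of the allowed 10.

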